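# Lift a glass plate out of its brick nest with a spatula and put it in the wooden tray

### The arm

A 7-joint arm with a two-finger parallel gripper is mounted at the origin on the work surface. World frame = base frame: x ahead of the robot, y to its left, z up, the work surface at z = 0. Lengths are in mm, angles in rad, forces in N, time in s.
With the tool pointing down it reaches from about 400 to 875 mm from the base axis. Payload 19.3 kg.
Tool frame: the origin (TCP) lies at the very end of the fingers, on their centre line; the grasp point (between the pads) lies 19 mm behind it (grip_point_offset is the z of the grasp point in the tool frame, in mm); z points along the fingers, x is the direction in which the jaws open and shut, and the axes are right-handed (so a half turn about z gives the same grasp; the last joint's range is limited). The gripper opens to 85 mm and grips with 20 to 120 N. Pads are 22 mm wide; open, the fingers measure 114 mm over their backs; the gripper's body (76 mm by 85 mm) begins 54 mm behind the grasp point. The pads swing forward as they close: fully open they stand 13 mm farther back than shut.
Start: joints at [-1.244, 0.521, -0.036, 1.599, 0.021, 1.021, -0.113], TCP at [241.56, 576.422, 199.591] pointing down, gripper open.
Joint ranges: [-2.91, 2.91], [-0.3, 2.13], [-1.5, 1.42], [0.17, 2.43], [-1.26, 4.41], [0.16, 1.93], [-2.52, 2.52]. Speed limits (rad/s): [1.89, 1.89, 2.39, 2.39, 3.01, 3.01, 3.01].

### API

Orientations are given as a 3x3 rotation matrix whose columns are the frame's x, y, z axes.
In Python, from workcell import movep, movel, goto_joints, open_gripper, clamp, wait, inverse_kinematics, read_state, camera, PlanningError, finish_job, grip_point_offset gives the robot as it stands. Calls block until the motion is done:
- movep(position, orientation): joint-space move of the TCP to a pose.
- movel(position, frame=None, max_speed=150, guard=None): straight line of the TCP; frame=None keeps the orientation; max_speed is the mean speed in mm/s. With guard (N) it stops when the force on the tool has changed by that much, and returns True; else False.
- goto_joints(angles): joint-space move.
- open_gripper() and clamp(): open the fingers fully, or close them until they stop; the grip force is fixed at half the most.
- wait(seconds).
- inverse_kinematics(position, orientation): joint angles nearest the present ones, or None.
- read_state(): the state.
- camera(name): name is "scene" or "top" or "wrist"; returns a dict with "image" (420x560x3 uint8, blue, green, red), "range_z" (420x560 float32, mm along the optical axis (not along the pixel's ray), 0 where there is no reading), "fx", "fy", "cx", "cy" (pixels), "cam_to_world" (4x4, takes a point from camera to world coordinates). Camera axes: x right, y up, looking along -z (the intrinsics and any distortion apply to the point x, -y, -z); pixel columns grow to the right and rows downward; lengths in mm; the calibration is good to about 2 mm. The wrist camera is an equidistant fisheye: a pixel r from the principal point sees the ray r / f radians off the axis. A picture is of the moment at which its call begins.
A pose or a line that the arm cannot do raises PlanningError and nothing moves.
- finish_job(): hands the job in, once; it reports no verdict.
The state is a dict: "time": time; "qpos": joint angles; "qvel": joint speeds; "joint_efforts": joint torques, N m; "eef_pos": TCP position; "tool_rot": TCP orientation; "ft_force": force on the tool from outside, world axes, zero at the start; "torque": the same for the moment, N m; "finger_gap": finger opening in mm.
Only numpy, scipy, OpenCV 4.12 (cv2) and the standard library are available. Lean on these libraries where they do the work, as an engineer would, in place of code of your own. Each camera call takes 0.05 s, during which the arm holds its last target. There are 200 camera calls.

### The job

Slide the spatula under the bevelled glass plate lying in the brick nest, lift it out on the blade without touching it with the fingers, and set it across the two rails of the cooling rack. Then put the spatula down flat on the bench, pick the plate off the rack with the fingers and lay it flat in the wooden tray. Never let the plate drop, and leave the jar of rods, the dark block and the lidded jar where they are.

Things in the scene. Friction and masses are not known exactly. Their poses are not given: they have to be found in the camera images.
- plate_mid (a point): Centre of the glass plate: greenish rectangular slab, 58 mm along its x, 110 along y, 11 thick (z up), about 0.15 kg. Top 6 mm has upright sides; the lower 5 mm is bevelled in all round to a flat foot of 34 x 96 mm, so a thin level blade pushed along x rides under it. This point is 5.5 mm above the foot. Starts flat in the nest, x within 2 deg of the nest's, centre 2 to 9 mm to +x of its origin.
- nest: Pale firebrick nest, fixed, turned up to 17 deg from world x. Origin: centre of underside. Flat floor 12 mm above the bench from x = -50 mm to the back wall's inner face at x = +40; side walls' inner faces at y = +-62; walls 28 high. The -x side is open, facing the robot: the blade goes in there along +x. A pushed plate slides to the back wall, then rides up on to the blade.
- rack: Cooling rack, fixed, turned up to 17 deg from world x. Origin: centre of underside. Dark base plate 100 (x) x 110 (y) x 6 mm with two aluminium rails along x, 100 mm long, 14 wide, tops 45 mm above the bench, from y = 28 to 42 and -28 to -42 mm. Between them a channel 56 mm wide, open at both ends, down to 6 mm above the bench.
- rack_top (a point): Middle of the rack, level with the rail tops (45 mm above the bench), same axes. The plate lies here with its 110 mm side across the rails; the 40 mm blade under it comes down into the channel and is drawn out along -x. Fingers can take the plate by its two long sides, reaching into the channel.
- tray: Open wooden tray, fixed, turned up to 17 deg from world x. Origin: centre of its underside. Outside 150 x 150 mm, 32 high; walls and floor 5 mm: inside 140 x 140 mm, inner floor 5 mm above the bench.
- spatula_grip (a point): Middle of the spatula's dark wooden handle, 45 mm above the blade's underside; x points along the blade to its tip, z up. Handle: bar 18 mm wide (y), 22 high, from x = -69 to +43 mm, carried above the blade (32 mm clear) by two posts 10 mm thick at x = -55 and +30. 0.22 kg, centre of mass within 15 mm of this point along x. Starts standing on its blade on the bench, tip roughly to world -y.
- spatula_tip (a point): Middle of the front edge of the spatula's blade, on its underside, 115 mm ahead of the handle's middle. Blade: steel, flat, 40 mm wide, 2 mm thick, 195 mm long; its front 80 mm, ahead of the handle's front post, carries the plate.
- rod_jar: Bystander: white ceramic jar with glass rods, 72 mm wide, 110 mm high (rods to 210 mm), loose; origin under its centre.
- marver: Bystander: dark block 90 x 70 x 30 mm, loose; origin under its centre.
- frit_jar: Bystander: lidded glass jar, 64 mm wide, 85 mm high, loose; origin under its centre.
There are look-alikes about, which are no part of the job. There is more than one size of the part that bears plate_mid; the job needs the middle-sized. Of the things shaped like the part that bears spatula_grip, the bare steel one is meant.

How it is judged (in metres and radians):
On the way, in this order (a step that is already met when the one before it is completed fails the run):
1. the plate is carried clear of the nest on the spatula (its centre more than 50 mm above the bench), touching neither nest nor fingers (height (world z) of plate_mid above 0.05 m and contact force between plate and spatula above 0.3 N and contact force between plate and the fingers below 0.1 N and contact force between plate and nest below 0.1 N and angle between plate_mid's own z axis and vertical below 0.4 rad), for 0.2 s.
2. the plate rests flat on the rack's two rails (centre within 30 mm along and 20 mm across), with spatula and fingers off it (x of plate_mid in the frame of rack between -0.03 and 0.03 m and y of plate_mid in the frame of rack between -0.02 and 0.02 m and z of plate_mid in the frame of rack between 0.047 and 0.054 m and angle between plate_mid's own z axis and vertical below 0.08 rad and contact force between plate and rack above 0.3 N and contact force between plate and spatula below 0.05 N and contact force between plate and the fingers below 0.05 N and linear speed of plate below 0.02 m/s), for 0.2 s.
3. the plate is carried off the rack by the fingers, more than 55 mm above the bench, the spatula lying flat on the bench (height (world z) of plate_mid above 0.055 m and contact force between plate and the fingers above 0.3 N and contact force between plate and rack below 0.1 N and contact force between plate and spatula below 0.05 N and angle between spatula_grip's own z axis and vertical below 0.1 rad and height (world z) of spatula_grip below 0.051 m), for 0.1 s.
At the end, for the whole second after the job is handed in: The plate lies flat, right way up, on the floor of the tray (centre within 45 mm of the tray's middle each way and at most 13.5 mm above the bench, tilt under 0.06 rad) and at rest; the spatula stands on its blade flat on the bench (handle middle under 51 mm, tilt under 0.1 rad) and at rest (x of plate_mid in the frame of tray between -0.045 and 0.045 m and y of plate_mid in the frame of tray between -0.045 and 0.045 m and z of plate_mid in the frame of tray below 0.0135 m and angle between plate_mid's own z axis and vertical below 0.06 rad and linear speed of each of plate, spatula below 0.02 m/s and angle between spatula_grip's own z axis and vertical below 0.1 rad and height (world z) of spatula_grip below 0.051 m); the robot touches nothing.
It fails at once if the plate falls: faster than 0.5 m/s while neither fingers nor spatula touch it (linear speed of plate above 0.5 m/s and contact force between plate and the fingers below 0.02 N and contact force between plate and spatula below 0.02 N).
It fails at once if a bystander is pushed more than 30 mm (distance of any of rod_jar, marver, frit_jar from where it was at the start of the episode above 0.03 m).
It also fails if it takes over 72 s, if anything falls off the work surface, if the arm or the gripper's body presses on something with over 40 N, if the wrist force passes 120 N, or if a joint passes its speed limit or range.

## Working session

There is one attempt and no reset: what is moved stays moved. The work goes in short steps, each a Python script; the robot and the scene stay as the last script left them, time stands still between calls to the robot, and variables do not carry over. Pictures are saved under pics/ and viewed, about 8 in all and at most 12, crops included, and the job is handed in when it is done.

```bash
ls; mkdir -p pics; cat > h.py <<'E'
import numpy as np, cv2
from workcell import *
def cloud(c):
    Z=c["range_z"]; v,u=np.mgrid[0:Z.shape[0],0:Z.shape[1]]
    P=np.stack([(u-c["cx"])/c["fx"]*Z,-(v-c["cy"])/c["fy"]*Z,-Z,np.ones_like(Z)],-1)
    W=P@np.asarray(c["cam_to_world"]).T
    W=W[...,:3]; W[Z<=0]=np.nan
    return W
E
python3 - <<'E'
from h import *
import pickle
a=camera("scene");b=camera("top")
pickle.dump((a,b),open("c0.pkl","wb"))
for n,c in(("scene",a),("top",b)):
    cv2.imwrite(f"pics/{n}0.png",c["image"]); print(n,c["fx"],c["fy"],c["cx"],c["cy"],np.round(c["cam_to_world"],3).tolist(),[k for k in c])
s=read_state();print(s["time"],s["tool_rot"],s["finger_gap"],grip_point_offset)
E
```

```text
pics
scene 437.86448068038595 437.86448068038595 285.7551139077348 211.59887908008523 [[-0.793, -0.464, 0.394, 986.873], [0.608, -0.62, 0.495, 645.789], [0.014, 0.633, 0.774, 949.12], [0.0, 0.0, 0.0, 1.0]] ['image', 'range_z', 'fx', 'fy', 'cx', 'cy', 'cam_to_world']
top 426.5783652498354 426.5783652498354 282.32447936084975 209.47283197068083 [[0.02, 0.994, -0.11, 433.979], [-1.0, 0.019, -0.008, 88.618], [-0.006, 0.11, 0.994, 1049.451], [0.0, 0.0, 0.0, 1.0]] ['image', 'range_z', 'fx', 'fy', 'cx', 'cy', 'cam_to_world']
0.1 [[ 3.86528562e-01  9.22277382e-01 -3.18039450e-04]
 [ 9.22276918e-01 -3.86528687e-01 -9.27832692e-04]
 [-9.78650478e-04  6.53133925e-05 -9.99999519e-01]] 85.65559503621432 -18.700000000000003
```

View pics/top0.png

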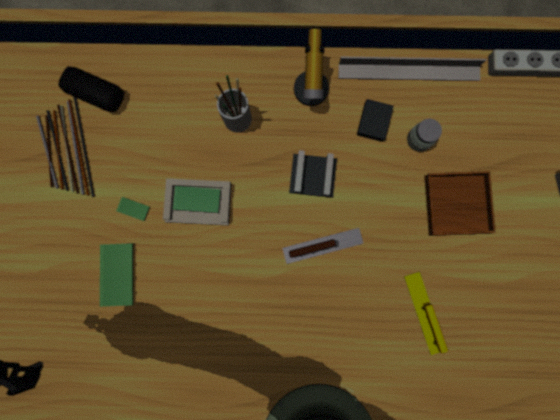

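View pics/scene0.png

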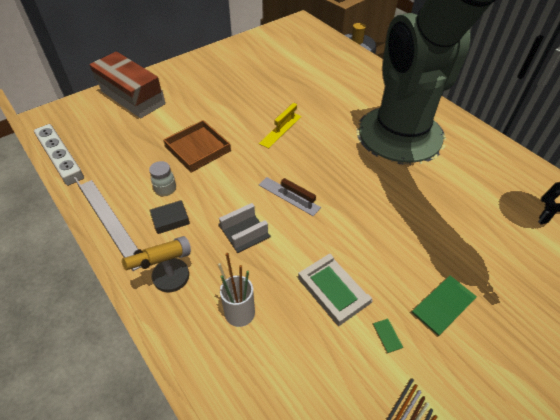

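Green slabs in the top picture: the nest (197,200), a small one (133,208) and a large one (117,273). The middle-sized slab in the nest is the one meant. Spatulas: bare steel with a dark handle (322,246), and a yellow one (427,313). The steel one is meant. I'll confirm both in a crop and measure.

```bash
python3 - <<'E'
from h import *
import pickle
a,b=pickle.load(open("c0.pkl","rb"))
im=b["image"][140:310,90:370]; cv2.imwrite("pics/crop1.png",cv2.resize(im,None,fx=2.8,fy=2.8,interpolation=cv2.INTER_CUBIC))
for n,c in(("scene",a),("top",b)):
    W=cloud(c); z=W[...,2]
    # bench plane near workspace
    m=(abs(z)<8)&(W[...,0]>300)&(W[...,0]<700)&(abs(W[...,1])<400)
    A=np.c_[W[m][:,:2],np.ones(m.sum())]; print(n,"bench plane",np.linalg.lstsq(A,z[m],rcond=None)[0],z[m].std())
    k=(z>6)&(W[...,0]>300)&(W[...,0]<900)&(abs(W[...,1])<520)
    nl,L,st,ce=cv2.connectedComponentsWithStats(k.astype(np.uint8))
    for i in range(1,nl):
        if st[i,4]<60: continue
        p=W[L==i]; r=cv2.minAreaRect(p[:,:2].astype(np.float32))
        print(st[i].tolist(),np.round(np.nanmedian(p,0)),np.round(np.percentile(p[:,2],[5,50,98]),1),[np.round(q,1) for q in r])
E
```

```text
scene bench plane [ 4.53119834e-04 -9.19056211e-04  4.88348547e-01] 2.177148972493139
[274, 114, 9, 17, 87] [ 320. -243.   51.] [14.9 50.9 59.3] [array([ 316.6, -245.6]), array([33.2, 22. ]), np.float64(9.6)]
[163, 120, 68, 52, 1134] [ 567. -327.   19.] [ 6.5 18.5 34.1] [array([ 572. , -331.6]), array([152.9, 155. ]), np.float64(3.9)]
[149, 161, 27, 35, 697] [ 738. -222.   62.] [14.8 61.6 87.4] [array([ 735.1, -237.6]), array([60.3, 61.9]), np.float64(18.1)]
[281, 178, 35, 30, 373] [457.  32.  53.] [17.6 53.2 59. ] [array([454. ,  26.6]), array([ 23.6, 112.3]), np.float64(16.7)]
[150, 200, 39, 33, 852] [ 778. -118.   29.] [12.1 29.2 33.6] [array([ 776. , -127.5]), array([74.1, 89.9]), np.float64(76.2)]
[218, 203, 52, 50, 1247] [639.  19.  27.] [ 6.5 27.2 47.6] [array([636.1,  25.7]), array([111.4, 101.3]), np.float64(84.6)]
[139, 236, 52, 56, 1756] [858.  40.  58.] [ 11.4  58.3 134. ] [array([847.6,  31.6]), array([ 89.8, 104.8]), np.float64(90.0)]
[218, 253, 37, 73, 1613] [782. 226.  90.] [ 16.9  89.8 196.1] [array([778.9, 217.3]), array([70.3, 71.7]), np.float64(10.2)]
[298, 253, 7
[... 1351 characters left out ...]
 [ 7.8 26.3 33.2] [array([ 571.8, -332.7]), array([150.4, 153.1]), np.float64(3.3)]
[163, 179, 68, 46, 2841] [563. 306.  22.] [ 9.1 21.9 29.7] [array([563.3, 306.3]), array([158. , 105.3]), np.float64(88.2)]
[118, 197, 31, 23, 263] [545. 467.   7.] [ 6.1  7.5 11.2] [array([544.4, 466.8]), array([73.2, 38.7]), np.float64(71.5)]
[289, 239, 47, 19, 367] [455.  26.  54.] [50.6 54.  57.5] [array([455. ,  25.6]), array([ 17.9, 111.9]), np.float64(16.0)]
[104, 243, 30, 64, 1699] [380. 487.  14.] [10.5 13.5 17.5] [array([383.8, 489.6]), array([148.8,  69.2]), np.float64(3.3)]
[422, 304, 16, 15, 149] [ 317. -244.   53.] [35.9 52.8 57.2] [array([ 314.9, -247.1]), array([35.3, 18.9]), np.float64(18.6)]
```

View pics/crop1.png

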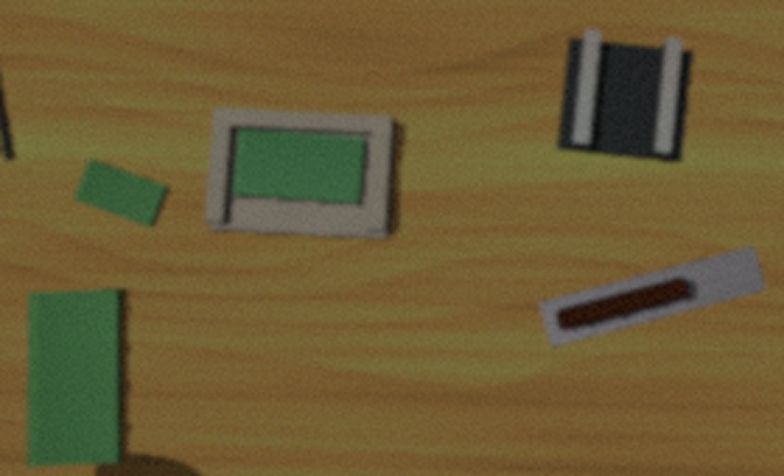

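The crop confirms the choices: the 110x58 green slab is in the nest with its open side at the bottom, and the steel spatula has a dark handle with its tip to the right. Now the refined fits.

```bash
python3 - <<'E'
from h import *
import pickle
for n,c in zip(("scene","top"),pickle.load(open("c0.pkl","rb"))):
    W=cloud(c); z=W[...,2]; hsv=cv2.cvtColor(c["image"],cv2.COLOR_BGR2HSV)
    near=lambda x,y,r:np.hypot(W[...,0]-x,W[...,1]-y)<r
    def rect(t,m):
        p=W[m]; q=cv2.minAreaRect(p[:,:2].astype(np.float32)); print(n,t,m.sum(),np.round(q[0],1),np.round(q[1],1),round(q[2],2),"z",np.round(np.median(p[:,2]),1), "mean",np.round(p.mean(0),1))
    g=(hsv[...,0]>40)&(hsv[...,0]<85)&(hsv[...,1]>90)
    rect("plate",near(563,306,85)&g)
    w=near(563,306,110)&(z>24)&~g; rect("nestwalls",w)
    rect("rack base",near(636,25,85)&(z>2.5))
    for s,(x,y) in (("L",(639,59)),("R",(633,-10))):
        rect("rail"+s,near(636,25,80)&(z>40)&(abs(W[...,1]-y+0.1*(W[...,0]-636))<20))
    rect("handle",near(455,26,75)&(z>47))
    rect("blade",near(460,10,130)&(hsv[...,1]<70)&(z<15)&(z>-6))
E
```

```text
scene plate 890 [567.9 307.9] [108.4  55.4] 87.8 z 23.4 mean [568.1 309.4  23.3]
scene nestwalls 908 [565.3 305.5] [158. 101.] 87.94 z 28.1 mean [581.  309.2  28.1]
scene rack base 1580 [639.3  30.5] [148.4 162. ] 47.74 z 17.4 mean [639.2  29.9  22.2]
scene railL 212 [639.4  58.1] [ 17.1 101.1] 85.83 z 44.9 mean [640.1  59.1  44.7]
scene railR 194 [633.2 -10.6] [ 17.8 100. ] 86.48 z 44.8 mean [632.8 -10.4  44.7]
scene handle 246 [453.4  26.2] [ 22.7 112.2] 15.23 z 55.3 mean [456.   28.3  54.6]
scene blade 672 [513.6  10.8] [152.1 197.7] 15.65 z 2.4 mean [466.2  -0.5   2.7]
top plate 969 [569.  309.3] [111.9  55.2] 86.4 z 21.9 mean [568.9 307.6  21.9]
top nestwalls 851 [565.9 306. ] [156.9 100.2] 88.35 z 26.8 mean [581.1 305.4  27. ]
top rack base 1694 [632.3  32.8] [150.5 149.9] 61.04 z 6.2 mean [635.2  24.2  16.8]
top railL 232 [639.9  58.3] [ 13.9 100. ] 84.9 z 43.6 mean [639.3  58.3  43.7]
top railR 239 [633.4 -11.4] [ 14.2 100.3] 84.6 z 43.7 mean [632.9 -11.3  43.7]
top handle 367 [455.   25.6] [ 17.9 111.9] 16.0 z 54.0 mean [454.9  26.1  54. ]
top blade 942 [515.1  12.2] [148.3 195.2] 16.17 z 0.4 mean [468.5 -11.7   0.5]
```

```bash
cat >> h.py <<'E'
def R(yaw_deg,s):   # tool down, jaws across a spatula whose x axis has this yaw
    a=np.radians(yaw_deg); sx=np.array([np.cos(a),np.sin(a),0]); sy=np.array([-sx[1],sx[0],0])
    z=np.array([0,0,-1.]); x=s*sy
    return np.c_[x,np.cross(z,x),z]
def ax(yaw): a=np.radians(yaw); return np.array([np.cos(a),np.sin(a),0]),np.array([-np.sin(a),np.cos(a),0])
GX=8.                      # grip station along the handle
SP_YAW=-74.1; SP=np.array([458.4,13.3,0])
N_YAW=-1.8; PL=np.array([571.,308.2,0])   # plate centre once against the back wall
RK=np.array([636.5,23.6,0]); R_YAW=-5.2
TR=np.array([571.9,-332.2,0]); T_YAW=3.5
def tcp_for_tip(tip,yaw): return tip-(115-GX)*ax(yaw)[0]
E
python3 - <<'E'
from h import *
for s in(1,-1):
    P=[(SP+GX*ax(SP_YAW)[0]+[0,0,z],R(SP_YAW,s)) for z in(26,120)]
    e=ax(N_YAW)[0]
    P+=[(tcp_for_tip(PL+d*e,N_YAW)+[0,0,z],R(N_YAW,s)) for d,z in((-105,120),(-105,40),(25,40),(25,110))]
    e=ax(R_YAW)[0]
    P+=[(tcp_for_tip(RK+d*e,R_YAW)+[0,0,z],R(R_YAW,s)) for d,z in((25,110),(25,60),(-80,60),(-95,26))]
    for t in (90,-90):
        P+=[(RK+[0,0,z],R(R_YAW+t,s)) for z in(40,130)]+[(TR+[0,0,z],R(T_YAW+t,s)) for z in(130,0)]
    for p,r in P:
        q=inverse_kinematics(p,r); print(s,np.round(p),None if q is None else np.round(q,2))
E
```

```text
1 [461.   6.  26.] [-0.3   0.58  0.21  2.16 -0.28  0.43  0.41]
1 [461.   6. 120.] [-0.43  0.41  0.37  2.11 -0.24  0.66  0.38]
1 [359. 315. 120.] [-0.78  0.41 -0.09  2.05  0.05  0.68  0.64]
1 [359. 315.  40.] [-0.78  0.55 -0.09  2.1   0.1   0.49  0.6 ]
1 [489. 311.  40.] [-0.62  0.66 -0.08  1.84  0.08  0.64  0.8 ]
1 [489. 311. 110.] [-0.62  0.56 -0.07  1.8   0.05  0.78  0.82]
1 [555.  31. 110.] [-0.23  0.53  0.09  1.87 -0.07  0.74  1.38]
1 [555.  31.  60.] [-0.19  0.6   0.03  1.9  -0.03  0.64  1.35]
1 [450.  41.  60.] [-0.24  0.49  0.03  2.16 -0.02  0.5   1.28]
1 [435.  42.  26.] [-0.21  0.54 -0.02  2.21  0.03  0.39  1.22]
1 [636.  24.  40.] [ 0.58  1.12 -1.28  1.64  1.12  1.28  2.13]
1 [636.  24. 130.] [ 0.58  0.96 -1.28  1.59  0.95  1.32  2.22]
1 [ 572. -332.  130.] [-0.18  1.04  1.22  1.59 -1.02  1.26 -1.85]
1 [ 572. -332.    0.] [-0.11  1.13  1.01  1.65 -1.1   1.03 -1.81]
1 [636.  24.  40.] [-0.4   0.78  0.41  1.7  -0.43  0.75  0.14]
1 [636.  24. 130.] [-0.46  0.68  0.51  1.65 -0.4   0.92  0.11]
1 [ 572. -332.  130.] [-0.05  0.82  0.83  1.59 -0.68  1.04  1.04]
1 [ 572. -332.    0.
[... 509 characters left out ...]
60.] [-0.56  0.69  0.58  1.92 -0.57  0.7  -1.3 ]
-1 [450.  41.  60.] [-0.59  0.54  0.49  2.18 -0.5   0.53 -1.38]
-1 [435.  42.  26.] [-0.51  0.58  0.36  2.22 -0.5   0.42 -1.4 ]
-1 [636.  24.  40.] [-0.4   0.78  0.41  1.7  -0.43  0.75  0.14]
-1 [636.  24. 130.] [-0.46  0.68  0.51  1.65 -0.4   0.92  0.11]
-1 [ 572. -332.  130.] [-0.05  0.82  0.83  1.59 -0.68  1.04  1.04]
-1 [ 572. -332.    0.] [ 0.21  0.86  0.37  1.63 -0.43  0.72  0.84]
-1 [636.  24.  40.] [ 0.58  1.12 -1.28  1.64  1.12  1.28  2.13]
-1 [636.  24. 130.] [ 0.58  0.96 -1.28  1.59  0.95  1.32  2.22]
-1 [ 572. -332.  130.] [-0.18  1.04  1.22  1.59 -1.02  1.26 -1.85]
-1 [ 572. -332.    0.] [-0.11  1.13  1.01  1.65 -1.1   1.03 -1.81]
```

```bash
python3 - <<'E'
from h import *
r=R(SP_YAW,1); p=SP+GX*ax(SP_YAW)[0]
movep(p+[0,0,120],r); movel(p+[0,0,27],max_speed=120)
clamp(); s=read_state(); print(s["time"],s["finger_gap"],s["eef_pos"],s["ft_force"])
movel(p+[0,0,110],max_speed=120)
s=read_state(); print(s["time"],s["finger_gap"],s["eef_pos"],s["ft_force"],s["torque"])
# to nest front
e=ax(N_YAW)[0]; movep(tcp_for_tip(PL-105*e,N_YAW)+[0,0,110],R(N_YAW,1))
s=read_state(); print(s["time"],s["finger_gap"],s["eef_pos"],s["ft_force"])
a=camera("scene");b=camera("top");import pickle
pickle.dump((a,b),open("c1.pkl","wb"))
cv2.imwrite("pics/s1.png",np.hstack([cv2.resize(c["image"][150:380,y:y+280] ,None,fx=1.4,fy=1.4) for c,y in((a,200),(b,100))]))
for n,c in(("scene",a),("top",b)):
    W=cloud(c);z=W[...,2]; m=(z>70)&(z<100)&(abs(W[...,0]-430)<80)&(abs(W[...,1]-312)<40)&(W[...,0]>400)
    q=W[m]; print(n,m.sum(), np.round(q.max(0),1),np.round(q.min(0),1), np.polyfit(q[:,0],q[:,2],1) if m.sum()>20 else "")
E
```

```text
4.0 -0.015169814438761288 [460.60736989   5.59244954  26.98834654] [ 1.01405923 -0.75076123  0.11525978]
4.8417 0.041946211611207644 [460.30847429   5.68221456 109.56456057] [ 0.16235896  0.7473075  -0.54319069] [-0.02621652 -0.05540566  0.04919429]
6.075 -0.2084265746663134 [359.93373622 313.49638357 109.85999748] [-0.31714266  0.41897051  0.92953673]Traceback (most recent call last):
  File "<stdin>", line 15, in <module>
    return umr_maximum(a, axis, None, out, keepdims, initial, where)
ValueError: zero-size array to reduction operation maximum which has no identity
```

View pics/s1.png

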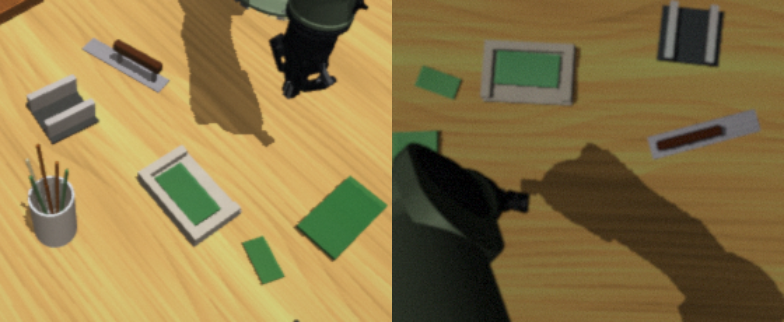

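The fingers closed to 0 mm: the grasp missed, and the spatula still lies at about top pixel (322,246). I need to find out why before going on.

```bash
python3 - <<'E'
from h import *
import pickle
for k in("c0.pkl","c1.pkl"):
  for n,c in zip(("scene","top"),pickle.load(open(k,"rb"))):
    W=cloud(c); z=W[...,2]; m=(np.hypot(W[...,0]-455,W[...,1]-26)<75)&(z>40)
    q=cv2.minAreaRect(W[m][:,:2].astype(np.float32)); print(k,n,m.sum(),np.round(q[0],1),np.round(q[1],1),round(q[2],2))
    g=(abs(W[...,0]-360)<40)&(abs(W[...,1]-313)<45)&(z>70)
    if k=="c1.pkl":
        p=W[g]; 
        for lo in range(70,200,15):
            h=p[(p[:,2]>=lo)&(p[:,2]<lo+15)]
            if len(h): print("  tool z",lo,len(h),np.round(h.min(0)),np.round(h.max(0)))
w=camera("wrist"); s=read_state(); print(s["time"],s["finger_gap"],s["tool_rot"].round(3).tolist())
cv2.imwrite("pics/w1.png",w["image"]); print(w["fx"],w["cx"],w["cy"],np.round(w["cam_to_world"],2).tolist())
E
```

```text
c0.pkl scene 313 [454.   26.6] [ 23.6 112.3] 16.73
c0.pkl top 367 [455.   25.6] [ 17.9 111.9] 16.0
c1.pkl scene 303 [454.8  27.2] [ 20.1 111.1] 16.23
  tool z 145 45 [354. 301. 145.] [372. 328. 160.]
  tool z 160 51 [355. 301. 160.] [373. 329. 175.]
  tool z 175 52 [355. 290. 175.] [375. 342. 190.]
  tool z 190 168 [349. 270. 190.] [375. 354. 205.]
c1.pkl top 367 [455.   25.5] [ 17.9 112. ] 15.97
  tool z 130 2 [368. 308. 141.] [370. 308. 143.]
  tool z 145 3 [369. 307. 153.] [371. 308. 160.]
  tool z 160 2 [367. 304. 160.] [368. 305. 164.]
  tool z 175 2 [367. 283. 187.] [372. 297. 189.]
  tool z 190 15 [364. 284. 190.] [372. 299. 204.]
6.225 0.46966387154807504 [[0.034, 0.999, 0.0], [0.999, -0.034, -0.0], [-0.0, 0.0, -1.0]]
325.19226210127806 283.21612752160075 206.69897896317923 [[0.03, -0.95, -0.3, 285.19], [1.0, 0.03, 0.01, 317.58], [-0.0, -0.3, 0.95, 284.54], [0.0, 0.0, 0.0, 1.0]]
```

View pics/w1.png

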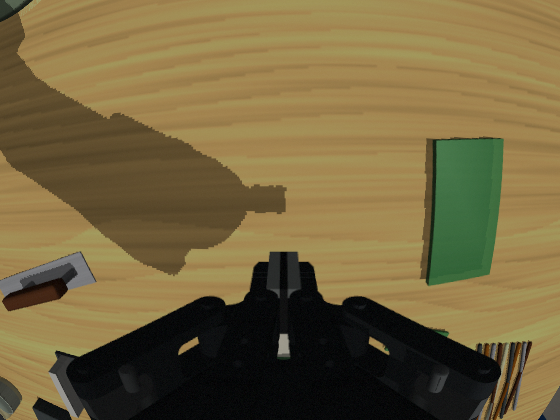

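The wrist and scene views show the closed fingers ending about 33 mm above the reported TCP height (scene depth z≈143, TCP reads 110). So they shut above the handle. I'll measure the offset by touching the bench gently with closed fingers.

```bash
python3 - <<'E'
from h import *
p=np.array(read_state()["eef_pos"])
clamp()
p[2]=-5; movel(p,max_speed=120)
s=read_state();print(s["time"],s["eef_pos"],s["ft_force"],s["finger_gap"])
p[2]=-50; print(movel(p,max_speed=20,guard=6))
s=read_state();print(s["time"],s["eef_pos"],s["ft_force"])
c=camera("scene");W=cloud(c);z=W[...,2];g=(abs(W[...,0]-360)<20)&(abs(W[...,1]-313)<30)&(z>3)&(z<30); print(g.sum(), W[g][:,2].min() if g.any() else "")
p=np.array(s["eef_pos"]);p[2]+=3;movel(p,max_speed=30);s=read_state();print(s["time"],s["eef_pos"],s["ft_force"])
E
```

```text
7.55 [360.18878025 314.01909168  -4.45830229] [ 0.62284761 -0.38499895  0.54532382] 0.09833676812204882
True
8.8833 [359.87868528 313.76988048 -31.64557229] [-1.63453504 -0.27836069 10.62697602]
80 3.020130852913553
9.1917 [359.97872577 313.84068224 -28.61736005] [ 0.06091492 -0.99189235  0.48392974]
```

The fingertips physically sit 31 mm above the reported TCP (contact at TCP z = -31.6). I'll apply that offset and retry the grasp.

```bash
cat >> h.py <<'E'
OZ=31.2                     # true fingertip height = reported TCP z + OZ
def V(z): return np.array([0,0,z-OZ])
E
python3 - <<'E'
from h import *
p=np.array(read_state()["eef_pos"]);movel([p[0],p[1],120-OZ],max_speed=200); open_gripper()
r=R(SP_YAW,1); p=SP+GX*ax(SP_YAW)[0]
movep(p+V(110),r); movel(p+V(27),max_speed=120)
s=read_state(); print(s["time"],s["finger_gap"],s["eef_pos"],s["ft_force"],s["torque"])
clamp(); s=read_state(); print(s["time"],s["finger_gap"],s["eef_pos"],s["ft_force"],s["torque"])
movel(p+V(110),max_speed=100)
s=read_state(); print(s["time"],s["finger_gap"],s["eef_pos"],s["ft_force"],s["torque"])
# blade check
for n in("scene","top"):
    c=camera(n);W=cloud(c);z=W[...,2];f=SP[:2]; u,v=ax(SP_YAW)
    d=W-SP; X=d@u; Y=d@v
    m=(abs(Y)<30)&(X>-120)&(X<140)&(z>70)&(z<96)
    q=np.c_[X[m],Y[m],z[m]]; print(n,m.sum(),np.round(np.percentile(q,[1,50,99],0),1).tolist(),np.polyfit(q[:,0],q[:,2],1) if len(q)>20 else "")
E
```

```text
12.7833 85.11675283974711 [460.84839175   5.75611434  -3.76546345] [-0.42674489  0.33156232  0.2386492 ] [ 0.00630539  0.01682506 -0.01710558]
13.4083 16.591379665639245 [460.59631397   5.64377611  -4.10020416] [-2.04190257  0.30410665  4.36504598] [0.05676403 0.14201591 0.00064301]
14.3917 17.056906656923765 [460.2799777    5.62322335  78.38286895] [-0.7097841  -0.31199385 -2.38865251] [-0.01684551 -0.00369665 -0.03325835]
scene 716 [[-79.3, -21.1, 80.9], [9.5, 2.3, 84.9], [112.7, 19.9, 91.1]] [-2.73314202e-03  8.50287716e+01]
top 172 [[-80.3, -19.5, 79.7], [-69.5, 0.1, 83.1], [-50.1, 19.8, 87.4]] [1.50156440e-02 8.41156528e+01]
```

Held at a 17 mm gap, blade level and tip where expected. Next: touch the nest floor in front of the plate, raise slightly and push in.

```bash
cat >> h.py <<'E'
def B(h): return np.array([0,0,h-4.1])   # blade underside at height h
def tip(d,c,yaw,h): return tcp_for_tip(c+d*ax(yaw)[0],yaw)+B(h)
E
python3 - <<'E'
from h import *
def st(t):
    s=read_state(); print(t,round(s["time"],2),np.round(s["finger_gap"],2),np.round(s["eef_pos"],2),np.round(s["ft_force"],2),np.round(s["torque"],2)); return s
movep(tip(-75,PL,N_YAW,60),R(N_YAW,1)); movel(tip(-43,PL,N_YAW,40),max_speed=120); movel(tip(-43,PL,N_YAW,19),max_speed=60); st("above")
print(movel(tip(-43,PL,N_YAW,9),max_speed=12,guard=3)); s=st("touch")
h=s["eef_pos"][2]+4.1; print("floor reads",h); h=np.clip(h+0.6,12.2,13.8); open("h.txt","w").write(str(h))
movel(tip(-43,PL,N_YAW,h),max_speed=20); st("raised")
print(movel(tip(25,PL,N_YAW,h),max_speed=35,guard=25)); st("in")
a=camera("scene");b=camera("top")
cv2.imwrite("pics/s2.png",np.hstack([cv2.resize(c["image"][y:y+130,x:x+130],None,fx=3,fy=3,interpolation=cv2.INTER_CUBIC) for c,y,x in((a,225,270),(b,140,130))]))
E
```

```text
above 16.67 17.04 [420.84 312.81  14.63] [-0.38  1.28 -1.7 ] [-0.03 -0.01  0.01]
True
touch 17.31 17.05 [420.86 312.88   6.81] [-1.13 -0.26  3.06] [ 0.08 -0.45 -0.02]
floor reads 10.910757738347272
raised 17.56 16.88 [420.93 312.8    8.04] [-0.13  0.73 -2.64] [ 0.07 -0.05  0.  ]
False
in 19.65 17.06 [489.03 310.77   8.11] [-2.63  0.32 -0.69] [-0.01  0.71  0.02]
```

View pics/s2.png

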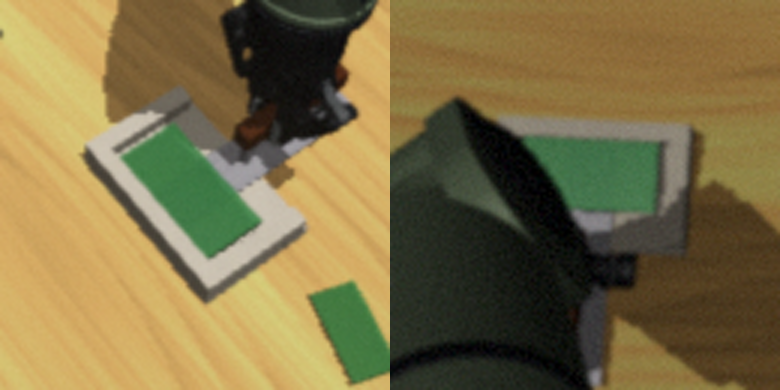

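The blade is under the plate at the back wall, roughly centred. Lift slowly and check the plate.

```bash
python3 - <<'E'
from h import *
def st(t):
    s=read_state(); print(t,round(s["time"],2),np.round(s["finger_gap"],2),np.round(s["eef_pos"],2),np.round(s["ft_force"],2),np.round(s["torque"],2))
def plate(t):
    for n in("scene","top"):
        c=camera(n);W=cloud(c);hsv=cv2.cvtColor(c["image"],cv2.COLOR_BGR2HSV)
        m=(hsv[...,0]>40)&(hsv[...,0]<85)&(hsv[...,1]>90)&(np.hypot(W[...,0]-565,W[...,1]-307)<80)
        p=W[m]; k=np.linalg.lstsq(np.c_[p[:,:2]-p[:,:2].mean(0),np.ones(len(p))],p[:,2],rcond=None)[0]
        q=cv2.minAreaRect(p[:,:2].astype(np.float32)); print(t,n,len(p),np.round(q[0],1),np.round(q[1],1),round(q[2],1),"plane",np.round(k,3))
    cv2.imwrite(f"pics/{t}.png",camera("scene")["image"][170:380,200:480])
plate("p_in")
movel(tip(25,PL,N_YAW,20),max_speed=20); st("20"); plate("p20")
movel(tip(23,PL,N_YAW,60),max_speed=40); st("60"); plate("p60")
wait(0.3)
E
```

```text
p_in scene 894 [551.4 309.9] [109.2  89.3] 88.2 plane [-2.6500e-01 -1.8000e-02  2.7449e+01]
p_in top 923 [547.1 303.1] [113.8 104.5] 4.8 plane [-3.742 -0.414 74.6  ]
20 20.44 16.7 [489.21 310.83  16.03] [ 0.27 -0.34 -4.17] [ 0.01  0.12 -0.01]
p20 scene 963 [570.2 307.3] [109.9  57.8] 88.2 plane [-5.6000e-02 -2.6000e-02  3.4051e+01]
p20 top 949 [549.3 304. ] [106.3 106.7] 3.8 plane [-3.88  -0.349 83.684]
60 21.74 16.99 [486.89 310.73  55.64] [ 0.52 -0.11 -3.99] [-0.    0.1  -0.03]
p60 scene 1037 [549.6 307.7] [109.5  97.1] 89.2 plane [-2.4200e-01 -7.0000e-03  7.5156e+01]
p60 top 1022 [547.2 304.1] [104.8 105.4] 3.4 plane [ -3.609  -0.392 115.216]
```

```bash
python3 - <<'E'
from h import *
c=camera("scene");W=cloud(c);hsv=cv2.cvtColor(c["image"],cv2.COLOR_BGR2HSV)
m=(hsv[...,0]>40)&(hsv[...,0]<85)&(hsv[...,1]>90)&(abs(W[...,0]-570)<45)&(abs(W[...,1]-307)<70)&(W[...,2]>55)&(W[...,2]<90)
p=W[m]; k=np.linalg.lstsq(np.c_[p[:,:2]-p[:,:2].mean(0),np.ones(len(p))],p[:,2],rcond=None)[0]
print(cv2.minAreaRect(p[:,:2].astype(np.float32)),k)
cv2.imwrite("pics/p60b.png",cv2.resize(c["image"][190:340,260:440],None,fx=3,fy=3))
E
```

```text
((567.9389038085938, 308.1766662597656), (110.34041595458984, 59.53284454345703), 87.9190673828125) [ 1.58887699e-03 -1.05166708e-02  7.30617437e+01]
```

View pics/p60b.png

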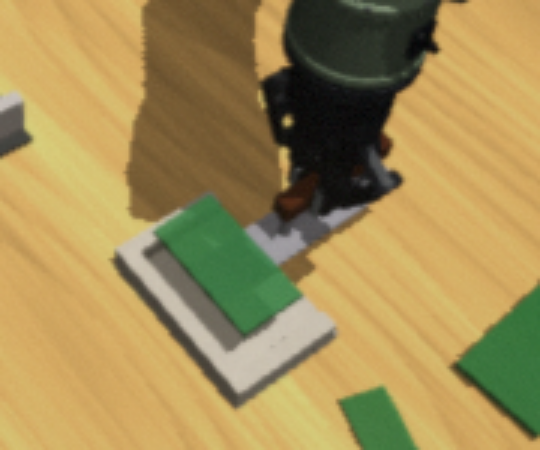

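The plate is lying flat on the blade (tilt 0.01 rad, centre 26 mm behind the tip). Now carry it to the rack and lower it.

```bash
cat >> h.py <<'E'
def st(t):
    s=read_state(); print(t,round(s["time"],2),np.round(s["finger_gap"],2),np.round(s["eef_pos"],2),np.round(s["ft_force"],2),np.round(s["torque"],2)); return s
def plate(c0,z0,z1,r=75,name=None):
    c=camera("scene");W=cloud(c);hsv=cv2.cvtColor(c["image"],cv2.COLOR_BGR2HSV)
    m=(hsv[...,0]>40)&(hsv[...,0]<85)&(hsv[...,1]>90)&(np.hypot(W[...,0]-c0[0],W[...,1]-c0[1])<r)&(W[...,2]>z0)&(W[...,2]<z1)
    p=W[m]; k=np.linalg.lstsq(np.c_[p[:,:2]-p[:,:2].mean(0),np.ones(len(p))],p[:,2],rcond=None)[0]
    q=cv2.minAreaRect(p[:,:2].astype(np.float32)); print("plate",len(p),np.round(q[0],1),np.round(q[1],1),round(q[2],1),"plane",np.round(k,3))
E
python3 - <<'E'
from h import *
movel(tip(23,PL,N_YAW,80),max_speed=60)
movel(tip(26,RK,R_YAW,80),frame=R(R_YAW,1),max_speed=90); st("over rack"); plate(RK,80,105)
movel(tip(26,RK,R_YAW,50),max_speed=50); movel(tip(26,RK,R_YAW,36),max_speed=20); st("down"); plate(RK,48,65)
movel(tip(-75,RK,R_YAW,36),max_speed=60); st("out"); plate(RK,48,65)
movel(tip(-90,RK,R_YAW,36),max_speed=60)
movel(tip(-90,RK,R_YAW,6),max_speed=60)
print(movel(tip(-90,RK,R_YAW,-3),max_speed=10,guard=3)); st("bench")
cv2.imwrite("pics/s3.png",cv2.resize(camera("scene")["image"][150:300,190:370],None,fx=3,fy=3))
E
```

```text
over rack 26.07 16.45 [555.81  31.17  75.89] [ 0.28  0.58 -4.01] [0.03 0.13 0.01]
plate 786 [637.5  23.8] [112.8  58.4] 84.8 plane [ 2.0000e-03 -1.4000e-02  9.2993e+01]
down 27.73 16.76 [555.94  30.95  31.99] [ 0.09  0.59 -2.38] [-0.06 -0.01  0.01]
plate 740 [637.8  23.6] [111.1  57.7] 84.5 plane [ 4.0000e-03 -6.0000e-03  5.6123e+01]
out 29.61 16.85 [455.51  40.11  31.89] [ 0.03 -0.16 -1.7 ] [ 0.01 -0.01  0.01]
plate 737 [637.9  23.9] [111.2  58.2] 84.8 plane [-1.0000e-03 -2.0000e-03  5.6124e+01]
True
bench 31.34 16.7 [440.31  41.36  -4.15] [-0.97 -1.54 10.52] [-0.09  0.22  0.03]
```

View pics/s3.png

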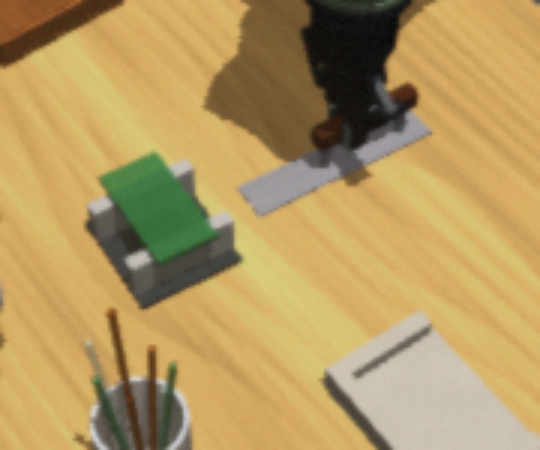

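The plate is flat on both rails at (637.9,23.9), top at 56 mm, and the spatula is on the bench. Release it and pick up the plate.

```bash
python3 - <<'E'
from h import *
p=np.array(read_state()["eef_pos"])
open_gripper(); movel(p+[0,0,95],max_speed=120)
P=np.array([637.8,23.7,0]); r=R(-5.2-90,1)
movep(P+V(110),r); movel(P+V(60),max_speed=100); movel(P+V(39),max_speed=40); st("at plate")
clamp(); st("clamped"); plate(RK,48,65)
movel(P+V(44),max_speed=20); st("up5"); plate(RK,48,75)
movel(P+V(95),max_speed=80); st("up"); plate(RK,85,125)
c=camera("scene"); cv2.imwrite("pics/s4.png",cv2.resize(c["image"][120:270,180:360],None,fx=3,fy=3))
W=cloud(c);z=W[...,2];m=(np.hypot(W[...,0]-438,W[...,1]-53)<75)&(z>40)&(z<62);p=W[m];print("handle",m.sum(),np.median(p,0),np.polyfit(p[:,0],p[:,2],1))
E
```

```text
at plate 35.42 85.52 [637.85  23.63   7.79] [-0.2   0.06  0.22] [ 0.01 -0.01  0.03]
clamped 35.83 56.41 [638.1   23.67   8.44] [-1.88  0.45  7.73] [ 0.05  0.48 -0.03]
plate 546 [637.5  23.5] [111.4  58.5] 84.4 plane [1.0000e-03 3.0000e-03 5.6179e+01]
up5 36.27 55.98 [637.82  23.75  12.86] [ 0.23  0.15 -2.08] [ 0.02 -0.04 -0.  ]
plate 552 [637.4  24. ] [110.7  58.1] 85.3 plane [-1.0000e-03  1.0000e-03  6.0599e+01]
up 37.11 56.57 [637.59  23.83  63.58] [-0.01 -0.35 -1.82] [0.05 0.01 0.03]
plate 599 [637.1  23.6] [113.3  58.6] 84.9 plane [-4.00000e-03 -3.00000e-03  1.11383e+02]
handle 296 [424.37983281  47.66866218  54.70657999] [-9.40452117e-03  5.66685024e+01]
```

View pics/s4.png

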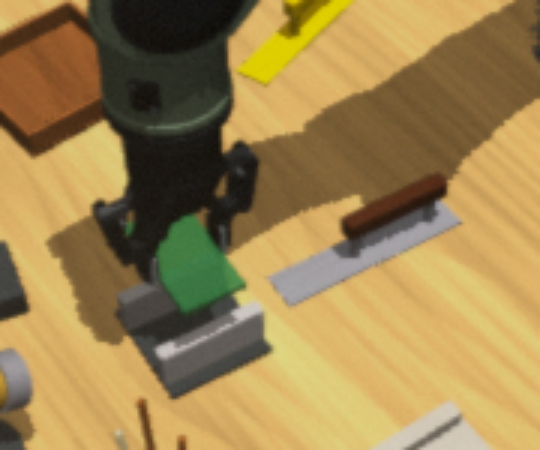

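```bash
cat > m.py <<'E'
from h import *
F=lambda h: np.array([0,0,h-36.8])   # plate foot at height h
movel(TR+F(95),frame=R(T_YAW-90,1),max_speed=130); st("over tray"); plate(TR,85,125)
movel(TR+F(13),max_speed=80)
print(movel(TR+F(2),max_speed=10,guard=3)); st("touch"); plate(TR,5,40)
E
python3 m.py
```

```text
over tray 40.14 55.92 [ 572.09 -331.79   58.22] [ 0.17 -0.26 -1.67] [ 0.02 -0.02  0.  ]
plate 392 [ 572.5 -330.9] [ 58.9 111.3] 3.4 plane [ 9.00000e-03 -8.00000e-03  1.05625e+02]
True
touch 42.08 55.91 [ 571.88 -332.19  -30.67] [-0.49  1.11  7.88] [0.18 0.12 0.01]
plate 344 [ 570.2 -333.1] [111.7  56.7] 87.8 plane [-3.0000e-03  1.2000e-02  1.6843e+01]
```

The plate top reads 16.8 mm, so it is on the floor (expected 16). Release, retreat and check.

```bash
python3 - <<'E'
from h import *
open_gripper(); p=np.array(read_state()["eef_pos"]); movel(p+[0,0,30],max_speed=60); movel(p+[0,0,170],max_speed=150)
movep([460,-150,180],R(T_YAW-90,1)); wait(0.5); st("clear"); plate(TR,5,40)
c=camera("scene"); cv2.imwrite("pics/s5.png",c["image"])
W=cloud(c);z=W[...,2];m=(np.hypot(W[...,0]-438,W[...,1]-53)<75)&(z>40)&(z<62);p=W[m]
if m.any(): print("handle",m.sum(),np.median(p,0),np.polyfit(p[:,0],p[:,2],1))
E
```

```text
clear 45.65 85.44 [ 460.01 -150.19  179.91] [0.51 0.66 0.18] [ 0.04 -0.04 -0.02]
plate 430 [ 572.6 -332.2] [ 57.2 113.3] 3.4 plane [1.000e-03 9.000e-03 1.596e+01]
handle 305 [424.94240942  47.70883579  54.43244109] [-1.10908318e-02  5.70894756e+01]
```

View pics/s5.png

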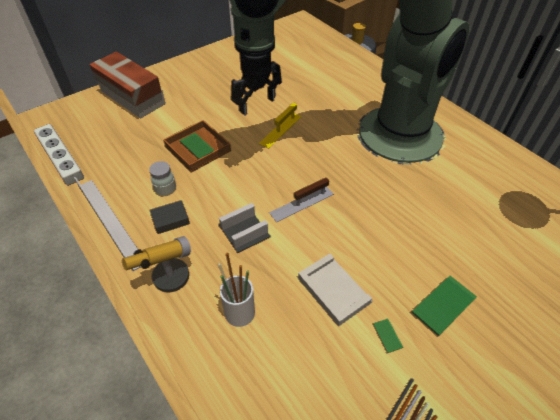

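The plate lies flat in the tray at (197,146), the spatula stands on the bench at (303,200), and the bystanders have not moved. I'll hand the job in.

```bash
python3 -c "
from workcell import *
print(finish_job())"
```

```text
the job is handed in; nothing more can be done
None
```

The job is done and handed in at about 46 s of the 72 s allowed; no verdict was reported. I lifted the plate out of the nest on the steel spatula and set it across the rack rails. I then put the spatula down on the bench and moved the plate to the tray with the fingers.

**Last checks** (taken just before handing in):
- **Plate:** its top is at 16.0 mm, as expected for lying on the tray floor. It is within 1 mm of the tray's middle, with a tilt of about 0.01 rad.
- **Spatula:** it stands on its blade, with the handle top at about 55 mm, as at the start (a sloping fit of about 0.01 rad).
- **Bystanders:** the jar of rods, dark block and lidded jar look unmoved in the picture; I did not measure them again.
- **Robot:** it is clear of everything, with the gripper open.

**What went wrong:** my first grasp closed above the handle without moving anything. The fingertips are really about 31 mm higher than the reported TCP. I measured this with a light touch on the bench (about 10 N), corrected for it, and the second grasp held.

**Bad readings:** some plate readings in the nest and during the lift were spoiled because the arm itself looks green to the camera. I repeated the measurement with tighter limits before carrying the plate, and it showed the plate flat.

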